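# Finish dealing coasters onto two serving trays

### The job

Dealing of the wooden coasters onto the two round steel trays stopped after the first one: carry on, one coaster at a time from the top of the stack in the dispenser and one to each tray in turn, beginning with the empty tray, until each tray holds a flat pile of two in its middle. No finger fits beside a coaster in the dispenser, so draw each one forward out of the open front until you can take it by its sides. Leave the jigger, the shaker and the espresso cup where they stand.

Things in the scene. Friction and masses are not known exactly. Their poses are not given: they have to be found in the camera images.
- dispenser_floor (a point): Coaster dispenser of dark painted sheet steel, fixed to the table: 66 mm deep (x), 71 mm wide (y), 46 mm high, walls 4 mm, closed behind and at both sides, open above and in front (its own -x). Point: on the inner floor under the middle of the stack, 10 mm above the table; z up. Inside wall faces at y = +-31.5 mm and x = +31.5 mm, so the coasters have 1.5 mm play there.
- dispenser_front (a point): Middle of the dispenser floor's front edge, 30 mm forward (-x) of dispenser_floor, same height and axes; the stacked coasters' front is flush with it. The side walls begin there too and end 36 mm above the floor, 6 mm above the full stack: no room for fingers beside a coaster until it is drawn out forward. Nothing holds them in at the front; drawn out over 30 mm they tip off the edge.
- coaster_1_mid (a point): Varnished wooden coaster, square, 60 x 60 x 10 mm, about 40 g. The top one of the three in the dispenser. Point: its centre, half-way up; axes along its sides, z up, at first as the dispenser's. Slides on the others and on the steel more easily (friction about 0.25) than finger tips slide on it: a light press of a few newtons from above draws it along.
- coaster_2_mid (a point): A coaster like coaster_1. The middle one of the stack. Point: its centre, half-way up; axes along its sides, z up, at first as the dispenser's.
- coaster_3_mid (a point): A coaster like coaster_1. The bottom one, lying on the dispenser's floor. Point: its centre, half-way up; axes along its sides, z up, at first as the dispenser's.
- coaster_dealt_mid (a point): A coaster like coaster_1, already dealt: it lies flat near the middle of tray_1 at the start, turned anyhow. Point: its centre, half-way up; z up.
- tray_1_floor (a point): One of two equal round steel serving trays, loose, 143 mm across and 10 mm high with a sloping rim; the flat inner floor is about 114 mm across. Point: the centre of the inner floor, 2 mm above the table. One coaster already lies in this tray.
- tray_2_floor (a point): The other tray, equal to tray_1, empty at the start. Point as for tray_1. Either may stand left or right of the other and of the dispenser.
- steel_jigger: Bystander: steel double-ended jigger standing upright, 44 mm across, 75 mm high; origin under its middle, z up. Leave alone.
- shaker: Bystander: steel cocoa shaker standing upright, 62 mm across, 95 mm high; origin under its middle, z up. Leave alone.
- espresso_cup: Bystander: white espresso cup standing upright, 59 mm across, 83 mm over the handle, 55 mm high; origin under its middle, z up. Leave alone.

How it is judged (in metres and radians):
On the way, in this order (a step that is already met when the one before it is completed fails the run):
1. the top coaster of the stack lies flat in the middle of the empty tray, let go (horizontal distance between coaster_dealt_mid and tray_1_floor below 0.02 m and angle between each of coaster_dealt_mid, coaster_1_mid's own z axis and vertical below 0.1 rad and z of coaster_dealt_mid in the frame of tray_1_floor between 0.002 and 0.008 m and horizontal distance between coaster_1_mid and tray_2_floor below 0.02 m and z of coaster_1_mid in the frame of tray_2_floor between 0.002 and 0.008 m and contact force between the fingers and coaster_1 below 0.1 N), for 0.1 s.
2. the second coaster of the stack lies flat on the one in the other tray, let go (horizontal distance between each of coaster_dealt_mid, coaster_2_mid and tray_1_floor below 0.02 m and angle between each of coaster_dealt_mid, coaster_1_mid, coaster_2_mid's own z axis and vertical below 0.1 rad and z of coaster_dealt_mid in the frame of tray_1_floor between 0.002 and 0.008 m and horizontal distance between coaster_1_mid and tray_2_floor below 0.02 m and z of coaster_1_mid in the frame of tray_2_floor between 0.002 and 0.008 m and z of coaster_2_mid in the frame of tray_1_floor between 0.012 and 0.018 m and contact force between the fingers and coaster_2 below 0.1 N), for 0.1 s.
At the end, for the whole second after the job is handed in: The dealt coaster with the second of the stack on it lies in tray_1, the first of the stack with the third on it in tray_2; each is within 20 mm of its tray's centre and flat (within 0.10 rad), the upper within 15 mm of the lower; all are let go and at rest, and both trays stand flat (all of step 2 and horizontal distance between coaster_3_mid and tray_2_floor below 0.02 m and angle between coaster_3_mid's own z axis and vertical below 0.1 rad and z of coaster_3_mid in the frame of tray_2_floor between 0.012 and 0.018 m and horizontal distance between coaster_dealt_mid and coaster_2_mid below 0.015 m and horizontal distance between coaster_1_mid and coaster_3_mid below 0.015 m and linear speed of each of coaster_1, coaster_2, coaster_3, coaster_dealt below 0.02 m/s and contact force between the fingers and coaster_1 below 0.1 N and contact force between the fingers and coaster_3 below 0.1 N and contact force between the fingers and coaster_dealt below 0.1 N and angle between each of tray_1_floor, tray_2_floor's own z axis and vertical below 0.06 rad); the robot touches nothing.
It fails at once if a coaster is taken out of the dispenser before the one above it has reached its tray ((horizontal distance between coaster_2_mid and dispenser_floor above 0.065 m and not (horizontal distance between coaster_1_mid and tray_2_floor below 0.035 m)) or (horizontal distance between coaster_3_mid and dispenser_floor above 0.065 m and not (horizontal distance between coaster_2_mid and tray_1_floor below 0.035 m))).
It fails at once if the jigger, the shaker or the espresso cup is pushed away (4 cm) or knocked over (distance of any of steel_jigger, shaker, espresso_cup from where it was at the start of the episode above 0.04 m or angle between any of steel_jigger, shaker, espresso_cup's own z axis and vertical above 0.4 rad).
It also fails if it takes over 69 s, if anything falls off the work surface, if the arm or the gripper's body presses on something with over 40 N, if the wrist force passes 120 N, or if a joint passes its speed limit or range.

### The arm

A 6-joint arm with a two-finger parallel gripper is mounted at the origin on a cart in front of the work surface, level with it; the furniture and walls round the work are solid. World frame = base frame: x ahead of the robot, y to its left, z up, the work surface at z = 0. Lengths are in m, angles in degrees, forces in N, time in s.
With the tool pointing down it reaches from about 0.275 to 0.75 m from the base axis. Payload 10.2 kg.
Tool frame: the origin (TCP) lies at the centre of the arm's flange, where the gripper is bolted on; the fingertips stand 166 mm ahead of it and the grasp point (between the pads) lies 147 mm ahead of it; y points along the fingers, z is the direction in which the jaws open and shut, and the axes are right-handed (so a half turn about y gives the same grasp; the last joint's range is limited). The gripper opens to 88 mm and grips with 3 to 60 N. Pads are 18 mm wide; open, the fingers measure 123 mm over their backs; the gripper's body (75 mm by 187 mm) begins 45 mm behind the grasp point.
Start: joints at [55.497, 17.928, 85.812, -0, 76.261, -12.8], TCP at [0.194, 0.488, 0.405] pointing down, gripper open.
Joint ranges: [-168.41, 168.41], [-55.51, 124.54], [10.69, 146.95], [-70.63, 250.63], [1, 178], [-165.06, 165.06]. Speed limits (degrees/s): [136.94, 136.94, 172.46, 180, 180, 180].

### API

Orientations are given as [roll, pitch, yaw] about the fixed x, y, z axes, in that order (R = Rz(yaw) Ry(pitch) Rx(roll)).
In Python, from workcell import read_state, get_image, hand_in, search_frame, landmark_of gives the robot as it stands.
- The arm moves only by the shell command python3 -m inch 'ROWS'. ROWS is JSON, a list of rows, each an object of numbers: "grip": the closure, from 0 (fully open) to 1 (shut); "tx", "ty", "tz": the shift along the tool's x, y, z in mm; "twist": the turn about the tool's y in rad. A call has 1 to 20 rows; each row is the pose to reach, as a shift and turn from the pose commanded when the call began, along the tool's axes at that moment; what a row does not reach only later rows make up. A row lasts 1/10 s, in which the tool goes at most 50 mm and 8.59 degrees, less where a joint would pass 70% of its speed; a pose out of reach is approached as far as the arm can. A call with a gripper value outside its range is refused whole. The fingers move at their own pace and stop on an object; the grip force is fixed at half the most. Time passes only in rows, so rows that repeat a pose let the fingers close. It gives the time, the measured TCP pose, the force and the opening at its end, in the units of the state.
- read_state(): the state, without advancing time (a new reading comes with each control period).
- get_image(name): name is "scene" or "side" or "wrist"; returns a dict with "image" (480x640x3 uint8, red, green, blue), "range_z" (480x640 float32, m along the optical axis (not along the pixel's ray), 0 where there is no reading), "vertical_fov" (degrees; the focal length in pixels is half the picture's height over the tangent of half this angle, whatever the lens; pixels are square), "cx", "cy" (the principal point, pixels), "R" (3x3) and "t" (3): a world point X has camera coordinates R X + t. Camera axes: x right, y down, z forward; pixel columns grow to the right and rows downward; lengths in m; the calibration is good to about 2 mm. A picture is of the moment at which its call begins.
- hand_in(): hands the job in, once; it reports no verdict.
Trained networks look in a picture, given as the dict that the camera call returned (one of the last four; its "shot" number tells which), for a name from the list of things; names that differ only in an ending like _2 or _b are one class to them, and where a whole thing is asked for, a point or a joint stands for the part that bears it (a point fixed in the world has none). Each returns a list of dicts, best first, with "score" (0 to 1); they miss things now and then, are a little off and sometimes report something else, mostly with a low value. They report only what shows in the picture. A call takes as long as a camera call.
- search_frame(name, picture): "bbox" ([centre column, centre row, width, height] in pixels, round what is visible of it).
- landmark_of(name, picture): "pixel" ([column, row] in pixels: a listed point, or the origin of a listed thing).
The state is a dict: "clock": time; "joint_positions": joint angles; "joint_vel": joint speeds; "joint_torque": joint torques, N m; "ee_pos": TCP position; "eef_rot": TCP orientation; "ft_force": force on the tool from outside, world axes, zero at the start; "ft_torque": the same for the moment, N m; "grip_width": finger opening in m.
Only numpy, scipy, OpenCV 4.12 (cv2) and the standard library are available. Lean on these libraries where they do the work, as an engineer would, in place of code of your own. Each camera call takes 0.05 s, during which the arm holds its last target. There are 200 camera calls.

## Working session

There is one attempt and no reset: what is moved stays moved. The work goes in short steps, Python scripts to look and compute and a shell command to move; the robot and the scene stay as the last step left them, time stands still between calls to the robot, and variables do not carry over. Pictures are saved under pics/ and viewed, on a budget of 10 in all, crops included, one or two more only if the job needs it, and the job is handed in when it is done.

```bash
mkdir -p pics; ls
cat > h.py <<'E'
import numpy as np, cv2
from workcell import *
from scipy.spatial.transform import Rotation as Ro
def cam(n): return get_image(n)
def foc(p): return p["image"].shape[0]/2/np.tan(np.radians(p["vertical_fov"])/2)
def cloud(p):
    f=foc(p);z=p["range_z"];h,w=z.shape;u,v=np.meshgrid(np.arange(w),np.arange(h))
    C=np.stack([(u-p["cx"])/f*z,(v-p["cy"])/f*z,z],-1)
    W=(C-np.array(p["t"]))@np.array(p["R"]); W[z==0]=np.nan
    return W
def ray(p,px,zw):
    f=foc(p);R=np.array(p["R"]);c=-R.T@np.array(p["t"])
    d=R.T@np.array([(px[0]-p["cx"])/f,(px[1]-p["cy"])/f,1]); return c+d*(zw-c[2])/d[2]
def save(p,n): cv2.imwrite(f"pics/{n}.png",p["image"][:,:,::-1])
def tool():
    s=read_state(); return np.array(s["ee_pos"]),Ro.from_euler('xyz',s["eef_rot"],degrees=True).as_matrix(),s
E
python3 - <<'E'
from h import *
p,R,s=tool();print(s);print(R.round(3))
for n in("scene","side"):
    P=cam(n);save(P,n+"0");print(n,P["vertical_fov"],(-np.array(P["R"]).T@np.array(P["t"])).round(3))
    for k,z in(("dispenser_floor",.01),("dispenser_front",.01),("coaster_1_mid",.035),("coaster_dealt_mid",.007),("tray_1_floor",.002),("steel_jigger",0),("shaker",0),("espresso_cup",0)):
        for q in landmark_of(k,P)[:4]: print(k,round(q["score"],2),np.round(q["pixel"]),ray(P,q["pixel"],z)[:2].round(3))
E
```

```text
pics
{'clock': 0.0, 'joint_positions': array([ 5.54974253e+01,  1.79585702e+01,  8.58559552e+01,  6.43751922e-05,
        7.62628405e+01, -1.28007968e+01]), 'joint_vel': array([-0.03139727, -0.02313895, -0.07328212,  0.00642278, -0.08878453,
       -0.06061581]), 'joint_torque': array([ 7.38039944e-04, -4.02197278e+01, -2.52273774e+01,  6.95742248e-02,
        3.50536848e-02, -8.56205679e-05]), 'ee_pos': array([0.1941219 , 0.48773833, 0.40415595]), 'eef_rot': array([-9.00754292e+01,  1.72023057e-02, -2.17018046e+01]), 'ft_force': array([-0.29095882, -1.04579269,  0.60358827]), 'ft_torque': array([ 7.14513227e-05, -1.22244706e-02, -2.61159583e-02]), 'grip_width': 0.08789984858412836}
[[ 0.929 -0.001  0.37 ]
 [-0.37  -0.001  0.929]
 [-0.    -1.    -0.001]]
scene 50.375546545479736 [ 0.014 -0.489  0.652]
dispenser_floor 0.72 [285. 279.] [ 0.526 -0.069]
dispenser_front 0.81 [271. 289.] [ 0.491 -0.064]
coaster_1_mid 0.63 [282. 272.] [ 0.517 -0.071]
coaster_dealt_mid 0.89 [174. 245.] [0.479 0.168]
coaster_dealt_mid 0.61 [268. 236.] [0.607 0.036]
tray_1_floor 0.59 [177. 250.] [0.475 0.157]
steel_jigger 0.62 [266. 236.] [0.61  0.046]
shaker 0.71 [303. 206.] [0.738 0.044]
espresso_cup 0.66 [307. 208.] [0.733 0.031]
espresso_cup 0.61 [370. 248.] [ 0.697 -0.145]
side 50.04541634558922 [0.41  0.84  0.677]
dispenser_floor 0.72 [343. 249.] [ 0.522 -0.059]
dispenser_front 0.75 [358. 254.] [ 0.487 -0.046]
coaster_1_mid 0.59 [344. 241.] [ 0.519 -0.055]
coaster_dealt_mid 0.93 [352. 324.] [0.476 0.162]
tray_1_floor 0.59 [356. 326.] [0.468 0.161]
steel_jigger 0.57 [291. 279.] [0.616 0.044]
espresso_cup 0.87 [279. 224.] [ 0.687 -0.15 ]
```

View pics/scene0.png

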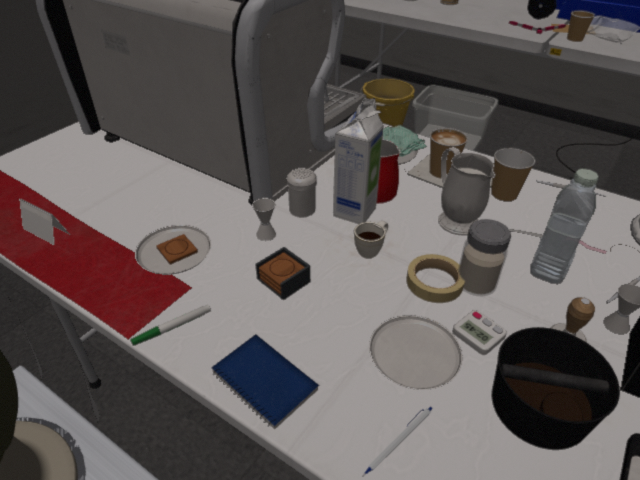

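Run:
```python
from h import *
# top-down height maps from both cameras
H=[];step=.001
for n in("scene","side"):
    P=cam(n);W=cloud(P).reshape(-1,3);C=P["image"].reshape(-1,3)
    m=np.isfinite(W[:,0])&(W[:,2]>-.02)&(W[:,2]<.2)&(W[:,0]>.3)&(W[:,0]<.8)&(abs(W[:,1])<.35)
    W=W[m];C=C[m]
    np.save(n+"W.npy",W)
    img=np.zeros((500,700,3),np.uint8)
    o=np.argsort(W[:,2]);r=((.8-W[o,0])*1000).astype(int).clip(0,499);c=((.35-W[o,1])*1000).astype(int).clip(0,699)
    for dr in(0,1,2):
        for dc in (0,1,2): img[(r-dr).clip(0),(c-dc).clip(0)]=C[o][:,::-1]
    H.append(img[:,:])
    # stack tops and dispenser
    b=(abs(W[:,0]-.52)<.07)&(abs(W[:,1]+.06)<.07)
    print(n,np.histogram(W[b,2],bins=np.arange(-.005,.07,.005))[0], 'table z',np.median(W[abs(W[:,2])<.006,2]))
    for lo,hi in((.036,.043),(.0435,.05)):
        q=W[b&(W[:,2]>lo)&(W[:,2]<hi)][:,:2]
        if len(q)>10: print(lo,len(q),q.mean(0),cv2.minAreaRect((q*1000).astype(np.float32)))
cv2.imwrite("pics/top.png",cv2.resize(np.hstack(H),(1400,500))[:, :]) if 0 else cv2.imwrite("pics/top.png",np.vstack([cv2.resize(h,(420,300)) for h in H]))
```

```text
scene [1187 1240   91   98  119   96  121  101  391  670  199    0    0    0
    0] table z 0.0002619063047860775
0.036 956 [ 0.5207603  -0.06560637] ((521.6362915039062, -66.4505615234375), (72.95415496826172, 66.08097076416016), 79.51496887207031)
0.0435 261 [ 0.52992783 -0.070277  ] ((522.6528930664062, -66.67391204833984), (73.05535888671875, 69.04109954833984), 78.38062286376953)
side [1245  355   67   67   78   66   76   75  370  266   77    0    0    0
    0] table z -0.0007472864360792714
0.036 544 [ 0.52069354 -0.06610415] ((520.8012084960938, -66.02426147460938), (77.88155364990234, 67.70774841308594), 76.29564666748047)
0.0435 133 [ 0.53267769 -0.06333404] ((523.1480102539062, -64.56094360351562), (73.8230209350586, 67.07284545898438), 79.46060943603516)
```

The scene picture shows the dispenser with its stack at pixel (283,272), tray_1 with a coaster at (173,250) and the empty tray_2 at (416,351). The jigger (265,220), shaker (302,190) and cup (370,238) stand behind the dispenser.

Run:
```python
from h import *
from scipy.optimize import least_squares
P=cam("scene");c2=ray(P,(416,351),.005)[:2];print("tray2 guess",c2)
W={n:np.load(n+"W.npy") for n in("scene","side")}
for nm,c0 in(("t1",np.array([.475,.163])),("t2",c2)):
    for n in W:
        w=W[n];c=c0.copy()
        for it in range(4):
            d=np.hypot(*(w[:,:2]-c).T)
            m=(d<.085)&(d>.055)&(w[:,2]>.0055)&(w[:,2]<.014)
            q=w[m][:,:2]
            if len(q)<10: break
            f=least_squares(lambda x:np.hypot(*(q-x[:2]).T)-x[2],[*c,.07],loss='soft_l1',f_scale=.002);c=f.x[:2]
        print(nm,n,len(q),f.x.round(4))
        if nm=="t1":
            m=(d<.05)&(w[:,2]>.008)&(w[:,2]<.016);q=w[m][:,:2];print(" dealt",len(q),cv2.minAreaRect((q*1000).astype(np.float32)),q.mean(0))
# dispenser walls and neighbours
for n in W:
    w=W[n];b=(abs(w[:,0]-.52)<.06)&(abs(w[:,1]+.065)<.06)&(w[:,2]>.0435)&(w[:,2]<.05);q=w[b][:,:2]
    h=cv2.convexHull((q*1000).astype(np.float32));print(n,cv2.minAreaRect(h))
    for (x,y) in((.61,.045),(.72,.035),(.69,-.147)):
        b=(abs(w[:,0]-x)<.05)&(abs(w[:,1]-y)<.05)&(w[:,2]>.03);print(' by',np.median(w[b],0).round(3),w[b].max(0).round(3) if b.any() else '')
```

```text
tray2 guess [ 0.51852944 -0.33233568]
t1 scene 413 [0.4692 0.1608 0.0696]
 dealt 675 ((473.2589416503906, 155.0836944580078), (65.13948822021484, 60.439971923828125), 71.97198486328125) [0.47126678 0.15332951]
t1 side 370 [0.4689 0.1608 0.07  ]
 dealt 779 ((473.3693542480469, 156.74046325683594), (62.78605651855469, 60.898277282714844), 71.59951782226562) [0.4732508  0.15865915]
t2 scene 396 [ 0.5148 -0.3314  0.07  ]
t2 side 70 [ 0.5146 -0.3321  0.0697]
scene ((522.6528930664062, -66.67391204833984), (73.05535888671875, 69.04109954833984), 78.38062286376953)
 by [0.639 0.075 0.103] [0.66  0.095 0.2  ]
 by [0.706 0.031 0.077] [0.769 0.085 0.199]
 by [ 0.688 -0.15   0.044] [ 0.731 -0.12   0.059]
side ((523.1480102539062, -64.56094360351562), (73.8230209350586, 67.07284545898438), 79.46060943603516)
 by [0.617 0.056 0.066] [0.642 0.095 0.199]
 by [nan nan nan] 
 by [ 0.679 -0.157  0.043] [ 0.706 -0.118  0.057]
  return _methods._mean(a, axis=axis, dtype=dtype,
  ret = um.true_divide(
```

View pics/top.png

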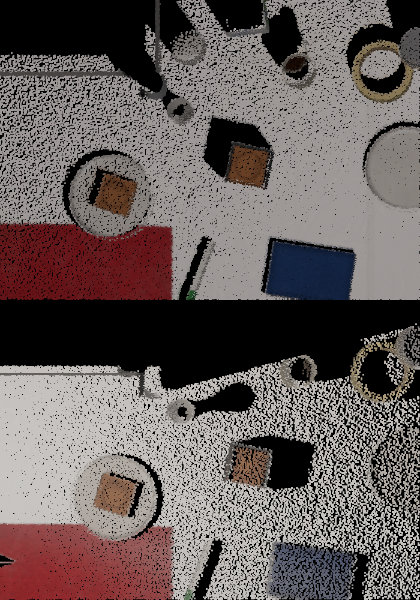

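Both cameras agree:

| Thing | x (m) | y (m) | Note |
|---|---|---|---|
| Dispenser floor | 0.520 | -0.0655 | yaw -11° |
| tray_1 | 0.469 | 0.161 | |
| Dealt coaster | 0.473 | 0.1565 | 6 mm off centre |
| tray_2 | 0.5147 | -0.3315 | |

Next I move above the stack with the fingers closed and the tool x axis along the dispenser's x axis.

```bash
python3 -m inch '[{"grip":1,"tx":258,"ty":40,"tz":-196,"twist":-0.09},{"grip":1,"tx":258,"ty":40,"tz":-196,"twist":-0.09},{"grip":1,"tx":258,"ty":40,"tz":-196,"twist":-0.09},{"grip":1,"tx":258,"ty":40,"tz":-196,"twist":-0.09},{"grip":1,"tx":258,"ty":40,"tz":-196,"twist":-0.09},{"grip":1,"tx":258,"ty":40,"tz":-196,"twist":-0.09},{"grip":1,"tx":516,"ty":90,"tz":-392,"twist":-0.187},{"grip":1,"tx":516,"ty":90,"tz":-392,"twist":-0.187},{"grip":1,"tx":516,"ty":90,"tz":-392,"twist":-0.187},{"grip":1,"tx":516,"ty":90,"tz":-392,"twist":-0.187},{"grip":1,"tx":516,"ty":90,"tz":-392,"twist":-0.187},{"grip":1,"tx":516,"ty":90,"tz":-392,"twist":-0.187},{"grip":1,"tx":516,"ty":90,"tz":-392,"twist":-0.187},{"grip":1,"tx":516,"ty":90,"tz":-392,"twist":-0.187},{"grip":1,"tx":516,"ty":90,"tz":-392,"twist":-0.187},{"grip":1,"tx":516,"ty":90,"tz":-392,"twist":-0.187}]'
cat >> h.py <<'E'
D=np.array([.520,-.0655]);YAW=-11.
def loc(q):
    a=np.radians(YAW);X=np.array([np.cos(a),np.sin(a)]);Y=np.array([-X[1],X[0]]);d=np.asarray(q)[...,:2]-D
    return np.stack([d@X,d@Y],-1)*1000
def st():
    p,R,s=tool();print("t",round(s["clock"],2),"tip",(p+R[:,1]*.166).round(4),"loc",loc(p+R[:,1]*.166).round(1),"rot",np.round(s["eef_rot"],2),"F",np.round(s["ft_force"],1),"w",round(s["grip_width"]*1000,1)); return p,R,s
def goto(x,y,z):
    "tool shift (mm) that brings fingertip to world x,y,z"
    p,R,s=tool();d=R.T@(np.array([x,y,z])-(p+R[:,1]*.166))*1000;print("tx ty tz",d.round(1))
def lw(lx,ly):
    a=np.radians(YAW);X=np.array([np.cos(a),np.sin(a)]);Y=np.array([-X[1],X[0]]);return D+(lx*X+ly*Y)/1000
E
python3 - <<'E'
from h import *
st()
P=cam("wrist");save(P,"w1");W=cloud(P).reshape(-1,3);W=W[np.isfinite(W[:,0])]
L=loc(W)
b=(abs(L[:,0])<60)&(abs(L[:,1])<60)
for lo,hi in((.0365,.0425),(.0435,.05)):
    m=b&(W[:,2]>lo)&(W[:,2]<hi);print(lo,m.sum(),cv2.minAreaRect(L[m].astype(np.float32)) if m.sum()>5 else '',np.median(W[m,2]))
goto(*lw(8,0),.045)
E
```

```text
clock: 2.65
ee_pos: [0.5282, -0.0663, 0.3149]
eef_rot: [-90.0, 0.0, -10.9]
ft_force: [-0.4, -0.8, 0.2]
grip_width: 0.0003
t 2.65 tip [ 0.5282 -0.0662  0.1489] loc [8.2 0.9] rot [-8.998e+01  2.000e-02 -1.094e+01] F [-0.4 -0.8  0.2] w 0.3
0.0365 7003 ((2.504932403564453, 0.06971359252929688), (69.4827880859375, 64.60334014892578), 89.71212768554688) 0.039838760517923434
0.0435 1758 ((4.083103179931641, -0.19624710083007812), (71.69934844970703, 67.71318054199219), 89.79918670654297) 0.045644468992124064
tx ty tz [ -0.2 104.1  -1.1]
```

The wrist depth confirms the dispenser pose to about 1 mm. Next I lower the fingertips onto the top coaster.

```bash
python3 -m inch '[{"grip":1,"ty":50,"tz":-1},{"grip":1,"ty":90,"tz":-1},{"grip":1,"ty":104,"tz":-1},{"grip":1,"ty":107,"tz":-1},{"grip":1,"ty":108,"tz":-1},{"grip":1,"ty":109,"tz":-1},{"grip":1,"ty":109,"tz":-1}]'; python3 -m inch '[{"grip":1,"ty":0.5},{"grip":1,"ty":0.5}]'; python3 -c "from h import *;st()"
```

```text
t 2.7 tip [ 0.5282 -0.066   0.1491] loc [8.2 1.1] rot [-8.999e+01 -1.000e-02 -1.091e+01] F [0.1 0.1 0. ] w 0.5$[0]: bad value
$[0]: bad value
```

```bash
python3 -m inch '[{"grip":1,"tx":0,"ty":50,"tz":-1,"twist":0},{"grip":1,"tx":0,"ty":90,"tz":-1,"twist":0},{"grip":1,"tx":0,"ty":104,"tz":-1,"twist":0},{"grip":1,"tx":0,"ty":107,"tz":-1,"twist":0},{"grip":1,"tx":0,"ty":108,"tz":-1,"twist":0},{"grip":1,"tx":0,"ty":109,"tz":-1,"twist":0},{"grip":1,"tx":0,"ty":109,"tz":-1,"twist":0}]';  python3 -c "from h import *;st()"
```

```text
clock: 3.4
ee_pos: [0.5286, -0.0681, 0.2067]
eef_rot: [-90.0, -0.1, -11.0]
ft_force: [-0.7, 0.3, -0.1]
grip_width: 0.0007
t 3.4 tip [ 0.5289 -0.0682  0.0407] loc [ 9.2 -0.9] rot [-90.01  -0.1  -10.97] F [-0.7  0.3 -0.1] w 0.7
```

```bash
python3 -m inch '[{"grip":1,"tx":0,"ty":0.5,"tz":0,"twist":0},{"grip":1,"tx":0,"ty":1,"tz":0,"twist":0},{"grip":1,"tx":0,"ty":1,"tz":0,"twist":0}]';  python3 -c "from h import *;st()"; python3 -m inch '[{"grip":1,"tx":0,"ty":0.5,"tz":0,"twist":0},{"grip":1,"tx":0,"ty":0.5,"tz":0,"twist":0}]';  python3 -c "from h import *;st()"
```

```text
clock: 3.7
ee_pos: [0.5288, -0.0683, 0.2064]
eef_rot: [-90.0, -0.2, -11.0]
ft_force: [-2.0, 0.9, 11.5]
grip_width: 0.0004
t 3.7 tip [ 0.5293 -0.0684  0.0404] loc [ 9.6 -1.1] rot [-90.02  -0.15 -10.98] F [-2.   0.9 11.5] w 0.4
clock: 3.9
ee_pos: [0.529, -0.0683, 0.2064]
eef_rot: [-90.0, -0.2, -11.0]
ft_force: [-3.4, 1.8, 15.2]
grip_width: 0.0003
t 3.9 tip [ 0.5295 -0.0685  0.0404] loc [ 9.9 -1.1] rot [-90.03  -0.2  -10.98] F [-3.4  1.8 15.2] w 0.3
```

```bash
python3 -m inch '[{"grip":1,"tx":0,"ty":-0.8,"tz":0,"twist":0},{"grip":1,"tx":-3,"ty":-0.8,"tz":0,"twist":0},{"grip":1,"tx":-7,"ty":-0.8,"tz":0,"twist":0},{"grip":1,"tx":-10,"ty":-0.8,"tz":0,"twist":0},{"grip":1,"tx":-10,"ty":-0.8,"tz":0,"twist":0}]';  python3 - <<'E'
from h import *
st();P=cam("side");save(P,"s1")
W=cloud(P).reshape(-1,3);W=W[np.isfinite(W[:,0])];L=loc(W)
m=(abs(L[:,1])<25)&(L[:,0]<10)&(L[:,0]>-80)
for lo,hi in((.036,.0425),(.025,.035),(.012,.024)):
    k=m&(W[:,2]>lo)&(W[:,2]<hi);print(lo,k.sum(),np.percentile(L[k,0],[0,2,10,50]).round(1) if k.any() else '')
E
```

```text
clock: 4.4
ee_pos: [0.5189, -0.0665, 0.2064]
eef_rot: [-90.0, -0.2, -11.0]
ft_force: [-1.2, 0.3, 8.6]
grip_width: 0.0005
t 4.4 tip [ 0.5194 -0.0667  0.0404] loc [-0.4 -1.3] rot [-90.03  -0.18 -10.99] F [-1.2  0.3  8.6] w 0.5
0.036 219 [-39.2 -38.1 -35.6 -21.6]
0.025 5 [-38.5 -38.5 -38.4 -38. ]
0.012 6 [-29.7 -29.6 -29.3 -28.8]
```

```bash
python3 -m inch '[{"grip":1,"tx":-4,"ty":0,"tz":0,"twist":0},{"grip":1,"tx":-8,"ty":0,"tz":0,"twist":0},{"grip":1,"tx":-12,"ty":0,"tz":0,"twist":0},{"grip":1,"tx":-16,"ty":0,"tz":0,"twist":0},{"grip":1,"tx":-16,"ty":0,"tz":0,"twist":0}]';  cat >> h.py <<'E'
def fronts(tops, cams=("side","scene")):
    for n in cams:
        P=cam(n)
        W=cloud(P).reshape(-1,3);W=W[np.isfinite(W[:,0])];L=loc(W)
        m=(abs(L[:,1])<27)&(L[:,0]<10)&(L[:,0]>-90)
        for t in tops:
            k=m&(W[:,2]>t-.004)&(W[:,2]<t+.003);q=m&(W[:,2]>t-.009)&(W[:,2]<t-.003)
            print(n,t,k.sum(),np.percentile(L[k,0],[0,2,10]).round(1) if k.any() else '','face',q.sum(),np.percentile(L[q,0],[2,50]).round(1) if q.any() else '')
    return P
E
python3 - <<'E'
from h import *
st();P=fronts((.04,.03,.02));save(P,"s2");goto(*lw(-44,0),.09)
E
```

```text
clock: 4.95
ee_pos: [0.5031, -0.0634, 0.2064]
eef_rot: [-90.0, -0.2, -11.0]
ft_force: [-1.2, -0.3, 10.5]
grip_width: 0.0003
t 4.95 tip [ 0.5036 -0.0636  0.0404] loc [-16.4  -1.3] rot [-90.03  -0.18 -10.99] F [-1.2 -0.3 10.5] w 0.3
side 0.04 276 [-55.2 -54.2 -51.1] face 27 [-54.8 -51.9]
side 0.03 4 [-48.7 -47.6 -43.3] face 0 
side 0.02 2 [-28.9 -28.9 -28.8] face 4 [-29.1 -28.8]
scene 0.04 501 [-55.4 -54.1 -52.4] face 39 [-54.9 -53.5]
scene 0.03 12 [-53.6 -53.6 -53.6] face 2 [-28.6 -28. ]
scene 0.02 8 [-28.9 -28.9 -28.9] face 8 [-29.8 -28.5]
tx ty tz [-27.5 -49.7   1.3]
```

```bash
python3 -m inch '[{"grip":1,"tx":0,"ty":-10,"tz":0,"twist":0},{"grip":0,"tx":0,"ty":-30,"tz":0,"twist":0},{"grip":0,"tx":-27,"ty":-30,"tz":1,"twist":0},{"grip":0,"tx":-27,"ty":-30,"tz":1,"twist":0},{"grip":0,"tx":-27,"ty":-30,"tz":1,"twist":0},{"grip":0,"tx":-27,"ty":-30,"tz":1,"twist":0},{"grip":0,"tx":-27,"ty":-30,"tz":1,"twist":0}]';python3 - <<'E'
from h import *
st();P=fronts((.04,.03),("wrist",));save(P,"w2")
W=cloud(P).reshape(-1,3);W=W[np.isfinite(W[:,0])];L=loc(W);m=(abs(L[:,0]+45)<15)&(abs(L[:,1])<60)&(W[:,2]>.035)&(W[:,2]<.043);print(m.sum(),L[m].min(0),L[m].max(0))
goto(*lw(-44,0),.033)
E
```

```text
clock: 5.75
ee_pos: [0.477, -0.0573, 0.235]
eef_rot: [-90.0, -0.0, -11.0]
ft_force: [-0.0, 0.5, -0.7]
grip_width: 0.0467
t 5.75 tip [ 0.477  -0.0573  0.069 ] loc [-43.7  -0.2] rot [-9.000e+01 -1.000e-02 -1.099e+01] F [-0.   0.5 -0.7] w 46.7
wrist 0.04 9645 [-53.4 -52.6 -49.2] face 319 [-53.3 -52.8]
wrist 0.03 43 [-53.1 -53.1 -53.1] face 0 
4987 [-53.59911956 -30.55113621] [-30.01331373  29.50067884]
tx ty tz [-0.2 35.9  0.1]
```

View pics/w2.png

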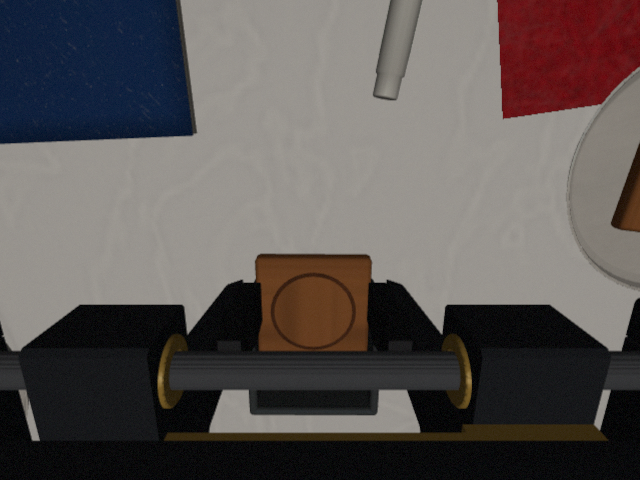

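The wrist picture shows coaster_1 drawn out squarely (pixels 256–371, rows 255–350) in front of the dispenser, between the fingers, which are still opening. Next I finish opening, lower to grip and lift.

```bash
python3 -m inch '[{"grip":0,"tx":0,"ty":0,"tz":0,"twist":0},{"grip":0,"tx":0,"ty":0,"tz":0,"twist":0},{"grip":0,"tx":0,"ty":0,"tz":0,"twist":0},{"grip":0,"tx":0,"ty":0,"tz":0,"twist":0},{"grip":0,"tx":0,"ty":0,"tz":0,"twist":0},{"grip":0,"tx":0,"ty":0,"tz":0,"twist":0},{"grip":0,"tx":0,"ty":25,"tz":0,"twist":0},{"grip":0,"tx":0,"ty":36,"tz":0,"twist":0},{"grip":0,"tx":0,"ty":36,"tz":0,"twist":0},{"grip":0.7,"tx":0,"ty":36,"tz":0,"twist":0},{"grip":0.7,"tx":0,"ty":36,"tz":0,"twist":0},{"grip":0.7,"tx":0,"ty":36,"tz":0,"twist":0},{"grip":0.7,"tx":0,"ty":36,"tz":0,"twist":0},{"grip":0.7,"tx":0,"ty":36,"tz":0,"twist":0},{"grip":0.7,"tx":0,"ty":36,"tz":0,"twist":0},{"grip":0.7,"tx":0,"ty":36,"tz":0,"twist":0},{"grip":0.7,"tx":0,"ty":36,"tz":0,"twist":0}]';python3 - <<'E'
from h import *
st();P=fronts((.04,.03),("side",));P=cam("wrist");save(P,"w3")
E
```

```text
clock: 7.5
ee_pos: [0.4767, -0.0572, 0.1992]
eef_rot: [-90.0, -0.0, -11.0]
ft_force: [-1.1, 0.2, 4.7]
grip_width: 0.0599
t 7.5 tip [ 0.4768 -0.0572  0.0332] loc [-44.   -0.1] rot [-9.001e+01 -3.000e-02 -1.099e+01] F [-1.1  0.2  4.7] w 59.9
side 0.04 74 [-55.1 -54.4 -51.2] face 10 [-55.  -54.3]
side 0.03 2 [-54.6 -53.3 -48.1] face 0
```

View pics/w3.png

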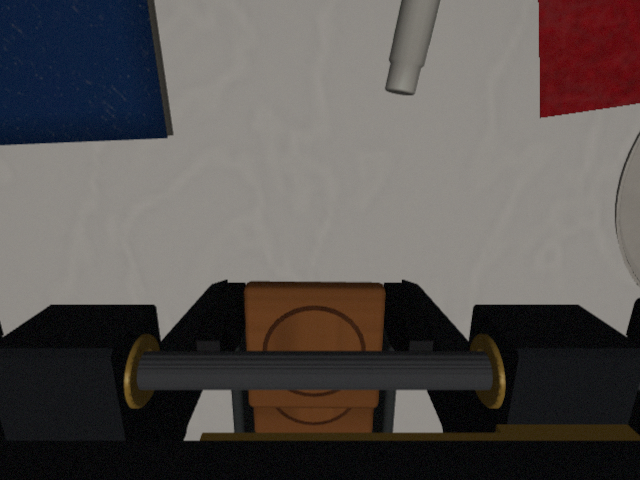

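The picture shows coaster_1 between the pads, with an opening of 59.9 mm. Coaster_2 is still inside the dispenser. Next I lift and carry to tray_2.

```bash
python3 -m inch '[{"grip":0.7,"tx":0,"ty":-4,"tz":0,"twist":0},{"grip":0.7,"tx":0,"ty":-12,"tz":0,"twist":0},{"grip":0.7,"tx":0,"ty":-30,"tz":0,"twist":0},{"grip":0.7,"tx":0,"ty":-55,"tz":0,"twist":0},{"grip":0.7,"tx":0,"ty":-60,"tz":0,"twist":0},{"grip":0.7,"tx":0,"ty":-60,"tz":0,"twist":0}]';python3 - <<'E'
from h import *
st();P=cam("side")
W=cloud(P).reshape(-1,3);W=W[np.isfinite(W[:,0])];L=loc(W)
m=(abs(L[:,1])<27)&(L[:,0]<20)&(L[:,0]>-90)
for lo,hi in ((.085,.093),(.093,.105),(.105,.12)):
    k=m&(W[:,2]>lo)&(W[:,2]<hi);print(lo,k.sum(),np.percentile(L[k,0],[0,5,50,95,100]).round(1) if k.any() else '')
fronts((.03,.02))
X=np.array([.982,-.191])
goto(*(np.array([.5147,-.3315])-.0157*X),.10)
E
```

```text
clock: 8.2
ee_pos: [0.4766, -0.0571, 0.2595]
eef_rot: [-90.0, -0.1, -11.0]
ft_force: [0.1, -0.2, -1.0]
grip_width: 0.0593
t 8.2 tip [ 0.4768 -0.0572  0.0935] loc [-44.   -0.1] rot [-9.001e+01 -8.000e-02 -1.099e+01] F [ 0.1 -0.2 -1. ] w 59.3
0.085 6 [-54.8 -54.6 -33.  -10.6 -10.3]
0.093 143 [-54.7 -54.1 -15.1   2.7   5.4]
0.105 0 
side 0.03 189 [-29.5 -29.  -27. ] face 15 [-29.8 -28.9]
side 0.02 16 [-29.7 -29.7 -29.5] face 10 [-29.5 -28.9]
scene 0.03 355 [-29.8 -29.2 -27.8] face 40 [-29.6 -28.5]
scene 0.02 54 [-29.9 -29.6 -29.2] face 37 [-29.6 -28.6]
tx ty tz [  74.6   -8.2 -262.1]
```

```bash
python3 -m inch '[{"grip":0.7,"tx":5,"ty":-8,"tz":-20,"twist":0},{"grip":0.7,"tx":15,"ty":-8,"tz":-60,"twist":0},{"grip":0.7,"tx":28,"ty":-8,"tz":-105,"twist":0},{"grip":0.7,"tx":42,"ty":-8,"tz":-150,"twist":0},{"grip":0.7,"tx":56,"ty":-8,"tz":-195,"twist":0},{"grip":0.7,"tx":68,"ty":-8,"tz":-240,"twist":0},{"grip":0.7,"tx":74.6,"ty":-8,"tz":-262,"twist":0},{"grip":0.7,"tx":74.6,"ty":20,"tz":-262,"twist":0},{"grip":0.7,"tx":74.6,"ty":55,"tz":-262,"twist":0},{"grip":0.7,"tx":74.6,"ty":70,"tz":-262,"twist":0},{"grip":0.7,"tx":74.6,"ty":70,"tz":-262,"twist":0}]';python3 - <<'E'
from h import *
st();P=cam("scene");save(P,"s4")
X=np.array([.982,-.191])
goto(*(np.array([.5147,-.3315])-.0157*X),.006)
E
```

```text
clock: 9.45
ee_pos: [0.4995, -0.3281, 0.1865]
eef_rot: [-89.8, 0.2, -11.0]
ft_force: [0.6, 0.0, 0.5]
grip_width: 0.0594
t 9.45 tip [ 0.4989 -0.3275  0.0205] loc [  29.2 -261.2] rot [-89.84   0.24 -10.99] F [0.6 0.  0.5] w 59.4
tx ty tz [-0.4 16.5 -0.4]
```

View pics/s4.png

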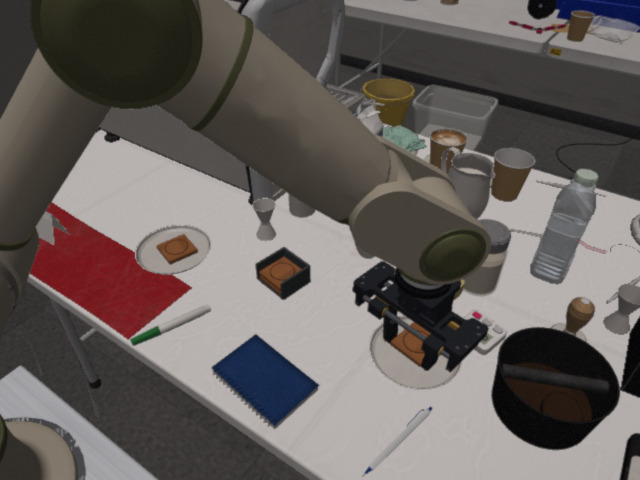

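The picture shows coaster_1 held level over tray_2 (pixel 412,345), clear of everything else. Next I lower it.

```bash
python3 -m inch '[{"grip":0.7,"tx":0,"ty":8,"tz":0,"twist":0},{"grip":0.7,"tx":0,"ty":14,"tz":0,"twist":0},{"grip":0.7,"tx":0,"ty":15,"tz":0,"twist":0},{"grip":0.7,"tx":0,"ty":15,"tz":0,"twist":0}]';python3 - <<'E'
from h import *
st()
E
```

```text
clock: 9.9
ee_pos: [0.4999, -0.3285, 0.1742]
eef_rot: [-90.0, -0.0, -11.0]
ft_force: [0.2, 0.2, -0.8]
grip_width: 0.0594
t 9.9 tip [ 0.5    -0.3286  0.0082] loc [  30.5 -262.1] rot [-9.001e+01 -1.000e-02 -1.099e+01] F [ 0.2  0.2 -0.8] w 59.4
```

```bash
python3 -m inch '[{"grip":0.7,"tx":0,"ty":1.5,"tz":0,"twist":0},{"grip":0.7,"tx":0,"ty":2.3,"tz":0,"twist":0},{"grip":0.7,"tx":0,"ty":2.3,"tz":0,"twist":0}]';python3 - <<'E'
from h import *
st()
E
```

```text
clock: 10.2
ee_pos: [0.4999, -0.3286, 0.1717]
eef_rot: [-90.0, -0.0, -11.0]
ft_force: [0.2, 0.5, 0.3]
grip_width: 0.0596
t 10.2 tip [ 0.4999 -0.3286  0.0057] loc [  30.5 -262.1] rot [-90.    -0.   -10.99] F [0.2 0.5 0.3] w 59.6
```

```bash
python3 -m inch '[{"grip":0.26,"tx":0,"ty":0.3,"tz":0,"twist":0},{"grip":0.26,"tx":0,"ty":0.3,"tz":0,"twist":0},{"grip":0.26,"tx":0,"ty":0.3,"tz":0,"twist":0},{"grip":0.26,"tx":0,"ty":0.3,"tz":0,"twist":0},{"grip":0.26,"tx":0,"ty":0.3,"tz":0,"twist":0}]';python3 - <<'E'
from h import *
st()
E
python3 -m inch '[{"grip":0.26,"tx":0,"ty":-5,"tz":0,"twist":0},{"grip":0.26,"tx":0,"ty":-15,"tz":0,"twist":0},{"grip":1,"tx":0,"ty":-45,"tz":0,"twist":0},{"grip":1,"tx":0,"ty":-80,"tz":0,"twist":0},{"grip":1,"tx":0,"ty":-80,"tz":0,"twist":0}]'
cat >> h.py <<'E'
from scipy.optimize import least_squares
def trays(cams,which,top):
    for n in cams:
        P=cam(n);w=cloud(P).reshape(-1,3);w=w[np.isfinite(w[:,0])];c=np.array(which)
        for it in range(4):
            d=np.hypot(*(w[:,:2]-c).T);m=(d<.085)&(d>.055)&(w[:,2]>.0055)&(w[:,2]<.014);q=w[m][:,:2]
            if len(q)<10: break
            f=least_squares(lambda x:np.hypot(*(q-x[:2]).T)-x[2],[*c,.07],loss='soft_l1',f_scale=.002);c=f.x[:2]
        m=(d<.05)&(w[:,2]>top-.003)&(w[:,2]<top+.004);q=w[m];print(n,"tray",f.x.round(4),"coaster",len(q))
        if len(q)>20: print(cv2.minAreaRect((q[:,:2]*1000).astype(np.float32)),"z",np.median(q[:,2]).round(4),"slope",np.linalg.lstsq(np.c_[q[:,:2]-c,np.ones(len(q))],q[:,2],rcond=None)[0].round(3))
E
python3 - <<'E'
from h import *
st();trays(("wrist","scene"),(.5147,-.3315),.012)
goto(*lw(10,0),.10)
E
```

```text
clock: 10.7
ee_pos: [0.4999, -0.3286, 0.1715]
eef_rot: [-90.0, -0.0, -11.0]
ft_force: [-0.5, 0.3, -1.0]
grip_width: 0.0648
t 10.7 tip [ 0.4999 -0.3286  0.0055] loc [  30.5 -262.1] rot [-90.    -0.   -10.99] F [-0.5  0.3 -1. ] w 64.8
clock: 11.2
ee_pos: [0.5006, -0.3291, 0.2568]
eef_rot: [-90.3, -0.4, -11.0]
ft_force: [0.1, -0.2, 0.3]
grip_width: 0.0435
t 11.2 tip [ 0.5016 -0.3302  0.0908] loc [  32.5 -263.3] rot [-90.28  -0.43 -10.98] F [ 0.1 -0.2  0.3] w 43.5
wrist tray [ 0.516  -0.3318  0.0696] coaster 7625
((520.4767456054688, -332.486572265625), (59.989967346191406, 60.3843994140625), 78.31063079833984) z 0.0119 slope [ 0.005 -0.     0.012]
scene tray [ 0.5149 -0.3313  0.0698] coaster 1193
((518.7046508789062, -331.98236083984375), (60.88031768798828, 61.678321838378906), 78.61383056640625) z 0.0124 slope [0.005 0.001 0.012]
tx ty tz [-20.6 -13.9 262.2]
```

Coaster_1 lies flat in tray_2, 4 mm off centre, and is let go. Now coaster_2, whose top is at z = 0.030.

```bash
python3 -m inch '[{"grip":1,"tx":-2,"ty":-14,"tz":20,"twist":0},{"grip":1,"tx":-5,"ty":-14,"tz":65,"twist":0},{"grip":1,"tx":-8,"ty":-14,"tz":110,"twist":0},{"grip":1,"tx":-12,"ty":-14,"tz":155,"twist":0},{"grip":1,"tx":-16,"ty":-14,"tz":200,"twist":0},{"grip":1,"tx":-20,"ty":-14,"tz":245,"twist":0},{"grip":1,"tx":-21,"ty":-14,"tz":262,"twist":0},{"grip":1,"tx":-21,"ty":5,"tz":262,"twist":0},{"grip":1,"tx":-21,"ty":30,"tz":262,"twist":0},{"grip":1,"tx":-21,"ty":30,"tz":262,"twist":0},{"grip":1,"tx":-21,"ty":30,"tz":262,"twist":0}]'
python3 - <<'E'
from h import *
st();goto(*lw(10,0),.031);fronts((.03,.02))
E
```

```text
clock: 12.4
ee_pos: [0.5291, -0.0674, 0.2212]
eef_rot: [-90.0, 0.1, -11.0]
ft_force: [0.9, 0.4, -0.1]
grip_width: 0.0005
t 12.4 tip [ 0.5289 -0.0673  0.0552] loc [ 9.1 -0.1] rot [-89.99   0.09 -11.  ] F [ 0.9  0.4 -0.1] w 0.5
tx ty tz [ 1.  24.2  0.1]
side 0.03 188 [-30.2 -29.2 -27.1] face 18 [-29.7 -28.8]
side 0.02 16 [-29.7 -29.6 -29.4] face 12 [-30.  -28.8]
scene 0.03 435 [-30.  -29.  -27.4] face 42 [-29.6 -28.2]
scene 0.02 58 [-30.6 -30.  -29.3] face 35 [-29.5 -28.4]
```

```bash
python3 -m inch '[{"grip":1,"tx":0,"ty":15,"tz":0,"twist":0},{"grip":1,"tx":0,"ty":23,"tz":0,"twist":0},{"grip":1,"tx":0,"ty":24,"tz":0,"twist":0},{"grip":1,"tx":0,"ty":24.6,"tz":0,"twist":0},{"grip":1,"tx":0,"ty":25,"tz":0,"twist":0},{"grip":1,"tx":0,"ty":25,"tz":0,"twist":0}]'
python3 - <<'E'
from h import *
st()
E
```

```text
clock: 13.1
ee_pos: [0.5293, -0.0674, 0.1968]
eef_rot: [-90.0, -0.0, -11.0]
ft_force: [0.4, -0.3, 0.6]
grip_width: 0.0003
t 13.1 tip [ 0.5294 -0.0674  0.0308] loc [ 9.6 -0.1] rot [-9.001e+01 -4.000e-02 -1.099e+01] F [ 0.4 -0.3  0.6] w 0.3
```

```bash
python3 -m inch '[{"grip":1,"tx":0,"ty":0.6,"tz":0,"twist":0},{"grip":1,"tx":0,"ty":1,"tz":0,"twist":0},{"grip":1,"tx":0,"ty":1,"tz":0,"twist":0}]'
python3 - <<'E'
from h import *
st()
E
```

```text
clock: 13.4
ee_pos: [0.5295, -0.0674, 0.1964]
eef_rot: [-90.0, -0.1, -11.0]
ft_force: [-2.1, -0.3, 7.3]
grip_width: 0.0006
t 13.4 tip [ 0.5297 -0.0675  0.0304] loc [ 9.9 -0.1] rot [-9.002e+01 -9.000e-02 -1.098e+01] F [-2.1 -0.3  7.3] w 0.6
```

```bash
python3 -m inch '[{"grip":1,"tx":-2,"ty":-0.2,"tz":0,"twist":0},{"grip":1,"tx":-5,"ty":-0.2,"tz":0,"twist":0},{"grip":1,"tx":-9,"ty":-0.2,"tz":0,"twist":0},{"grip":1,"tx":-13,"ty":-0.2,"tz":0,"twist":0},{"grip":1,"tx":-17,"ty":-0.2,"tz":0,"twist":0},{"grip":1,"tx":-21,"ty":-0.2,"tz":0,"twist":0},{"grip":1,"tx":-25,"ty":-0.2,"tz":0,"twist":0},{"grip":1,"tx":-25,"ty":-0.2,"tz":0,"twist":0}]'
python3 - <<'E'
from h import *
st();fronts((.03,.02))
goto(*lw(-44,0),.055)
E
```

```text
clock: 14.2
ee_pos: [0.5046, -0.0627, 0.1964]
eef_rot: [-90.0, -0.1, -11.0]
ft_force: [-1.3, 0.1, 9.1]
grip_width: 0.0006
t 14.2 tip [ 0.5049 -0.0628  0.0304] loc [-15.4  -0.2] rot [-9.002e+01 -9.000e-02 -1.099e+01] F [-1.3  0.1  9.1] w 0.6
side 0.03 221 [-54.5 -53.9 -52. ] face 22 [-54.7 -53.4]
side 0.02 10 [-54.  -54.  -53.8] face 0 
scene 0.03 473 [-55.3 -54.2 -52.6] face 26 [-54.4 -53.7]
scene 0.02 6 [-53.7 -53.6 -53.4] face 2 [-29.8 -29.3]
tx ty tz [-28.6 -24.6   0.2]
```

```bash
python3 -m inch '[{"grip":1,"tx":0,"ty":-10,"tz":0,"twist":0},{"grip":1,"tx":0,"ty":-30,"tz":0,"twist":0},{"grip":0,"tx":-28.6,"ty":-30,"tz":0,"twist":0},{"grip":0,"tx":-28.6,"ty":-30,"tz":0,"twist":0},{"grip":0,"tx":-28.6,"ty":-30,"tz":0,"twist":0},{"grip":0,"tx":-28.6,"ty":-30,"tz":0,"twist":0},{"grip":0,"tx":-28.6,"ty":-30,"tz":0,"twist":0},{"grip":0,"tx":-28.6,"ty":-30,"tz":0,"twist":0},{"grip":0,"tx":-28.6,"ty":-30,"tz":0,"twist":0},{"grip":0,"tx":-28.6,"ty":-30,"tz":0,"twist":0},{"grip":0,"tx":-28.6,"ty":-30,"tz":0,"twist":0},{"grip":0,"tx":-28.6,"ty":-30,"tz":0,"twist":0},{"grip":0,"tx":-28.6,"ty":-30,"tz":0,"twist":0},{"grip":0,"tx":-28.6,"ty":-30,"tz":0,"twist":0}]'
python3 - <<'E'
from h import *
st();goto(*lw(-44,0),.0232)
P=fronts((.03,.02),("wrist",))
W=cloud(P).reshape(-1,3);W=W[np.isfinite(W[:,0])];L=loc(W);m=(abs(L[:,0]+45)<12)&(abs(L[:,1])<60)&(W[:,2]>.025)&(W[:,2]<.033);print(m.sum(),L[m].min(0),L[m].max(0))
E
```

```text
clock: 15.7
ee_pos: [0.4766, -0.0571, 0.2256]
eef_rot: [-90.0, 0.0, -11.0]
ft_force: [-0.1, -0.7, 0.2]
grip_width: 0.0879
t 15.7 tip [ 0.4766 -0.0571  0.0596] loc [-44.2  -0.1] rot [-90.     0.   -10.99] F [-0.1 -0.7  0.2] w 87.9
tx ty tz [ 0.2 36.4  0.1]
wrist 0.03 9521 [-53.4 -52.3 -49. ] face 330 [-53.1 -52.6]
wrist 0.02 62 [-52.8 -52.8 -52.8] face 0 
4442 [-53.39423075 -30.26699393] [-33.00345091  29.71595329]
```

```bash
python3 -m inch '[{"grip":0,"tx":0,"ty":25,"tz":0,"twist":0},{"grip":0,"tx":0,"ty":36.4,"tz":0,"twist":0},{"grip":0,"tx":0,"ty":36.4,"tz":0,"twist":0},{"grip":0.7,"tx":0,"ty":36.4,"tz":0,"twist":0},{"grip":0.7,"tx":0,"ty":36.4,"tz":0,"twist":0},{"grip":0.7,"tx":0,"ty":36.4,"tz":0,"twist":0},{"grip":0.7,"tx":0,"ty":36.4,"tz":0,"twist":0},{"grip":0.7,"tx":0,"ty":36.4,"tz":0,"twist":0},{"grip":0.7,"tx":0,"ty":36.4,"tz":0,"twist":0},{"grip":0.7,"tx":0,"ty":36.4,"tz":0,"twist":0},{"grip":0.7,"tx":0,"ty":36.4,"tz":0,"twist":0}]'
python3 -c "from h import *;st()"
python3 -m inch '[{"grip":0.7,"tx":0,"ty":-4,"tz":0,"twist":0},{"grip":0.7,"tx":0,"ty":-12,"tz":0,"twist":0},{"grip":0.7,"tx":0,"ty":-30,"tz":0,"twist":0},{"grip":0.7,"tx":0,"ty":-60,"tz":0,"twist":0},{"grip":0.7,"tx":0,"ty":-70,"tz":0,"twist":0},{"grip":0.7,"tx":0,"ty":-70,"tz":0,"twist":0}]'
python3 - <<'E'
from h import *
st();P=cam("side")
W=cloud(P).reshape(-1,3);W=W[np.isfinite(W[:,0])];L=loc(W)
m=(abs(L[:,1])<27)&(L[:,0]<20)&(L[:,0]>-90)
for lo,hi in ((.085,.093),(.093,.105),(.105,.12)):
    k=m&(W[:,2]>lo)&(W[:,2]<hi);print(lo,k.sum(),np.percentile(L[k,0],[0,5,50,95,100]).round(1) if k.any() else '')
fronts((.02,),("scene",))
X=np.array([.982,-.191])
goto(*(np.array([.471,.1587])-.0187*X),.10)
E
```

```text
clock: 16.85
ee_pos: [0.4767, -0.0572, 0.1894]
eef_rot: [-90.0, -0.0, -11.0]
ft_force: [-0.3, 0.5, 4.6]
grip_width: 0.0595
t 16.85 tip [ 0.4767 -0.0572  0.0234] loc [-44.   -0.1] rot [-9.000e+01 -3.000e-02 -1.099e+01] F [-0.3  0.5  4.6] w 59.5
clock: 17.45
ee_pos: [0.4767, -0.0572, 0.2603]
eef_rot: [-90.0, -0.2, -11.0]
ft_force: [-0.3, -0.3, -0.2]
grip_width: 0.0598
t 17.45 tip [ 0.4772 -0.0573  0.0943] loc [-43.6  -0.2] rot [-90.03  -0.16 -10.99] F [-0.3 -0.3 -0.2] w 59.8
0.085 4 [-53.1 -47.9 -15.4   0.6   2.8]
0.093 139 [-54.1 -53.8 -14.    2.7   6. ]
0.105 0 
scene 0.02 361 [-30.  -29.3 -27.8] face 37 [-29.7 -28.4]
tx ty tz [-64.9  -7.4 210.8]
```

```bash
python3 -m inch '[{"grip":0.7,"tx":-6,"ty":-7,"tz":20,"twist":0},{"grip":0.7,"tx":-20,"ty":-7,"tz":65,"twist":0},{"grip":0.7,"tx":-34,"ty":-7,"tz":110,"twist":0},{"grip":0.7,"tx":-48,"ty":-7,"tz":155,"twist":0},{"grip":0.7,"tx":-60,"ty":-7,"tz":195,"twist":0},{"grip":0.7,"tx":-65,"ty":-7,"tz":211,"twist":0},{"grip":0.7,"tx":-65,"ty":20,"tz":211,"twist":0},{"grip":0.7,"tx":-65,"ty":50,"tz":211,"twist":0},{"grip":0.7,"tx":-65,"ty":62,"tz":211,"twist":0},{"grip":0.7,"tx":-65,"ty":62,"tz":211,"twist":0},{"grip":0.7,"tx":-65,"ty":62,"tz":211,"twist":0}]'
python3 - <<'E'
from h import *
st()
X=np.array([.982,-.191])
goto(*(np.array([.471,.1587])-.019*X),.0158)
E
```

```text
clock: 18.65
ee_pos: [0.4533, 0.1623, 0.1976]
eef_rot: [-90.0, -0.0, -11.0]
ft_force: [0.4, 0.0, -0.5]
grip_width: 0.0595
t 18.65 tip [0.4533 0.1623 0.0316] loc [-108.9  210.9] rot [-9.0e+01 -1.0e-02 -1.1e+01] F [ 0.4  0.  -0.5] w 59.5
tx ty tz [-1.  15.8 -0.1]
```

```bash
python3 -m inch '[{"grip":0.7,"tx":-1,"ty":8,"tz":0,"twist":0},{"grip":0.7,"tx":-1,"ty":13,"tz":0,"twist":0},{"grip":0.7,"tx":-1,"ty":15,"tz":0,"twist":0},{"grip":0.7,"tx":-1,"ty":15.8,"tz":0,"twist":0},{"grip":0.7,"tx":-1,"ty":15.8,"tz":0,"twist":0}]'
python3 -c "from h import *;st()"
```

```text
clock: 19.15
ee_pos: [0.4522, 0.1626, 0.1817]
eef_rot: [-90.0, -0.0, -11.0]
ft_force: [-0.3, 0.5, 1.6]
grip_width: 0.0595
t 19.15 tip [0.4523 0.1626 0.0157] loc [-110.  211.] rot [-8.999e+01 -4.000e-02 -1.099e+01] F [-0.3  0.5  1.6] w 59.5
```

```bash
python3 -m inch '[{"grip":0.26,"tx":0,"ty":0,"tz":0,"twist":0},{"grip":0.26,"tx":0,"ty":0,"tz":0,"twist":0},{"grip":0.26,"tx":0,"ty":0,"tz":0,"twist":0},{"grip":0.26,"tx":0,"ty":0,"tz":0,"twist":0},{"grip":0.26,"tx":0,"ty":0,"tz":0,"twist":0},{"grip":0.26,"tx":0,"ty":-5,"tz":0,"twist":0},{"grip":0.26,"tx":0,"ty":-15,"tz":0,"twist":0},{"grip":1,"tx":0,"ty":-45,"tz":0,"twist":0},{"grip":1,"tx":0,"ty":-80,"tz":0,"twist":0},{"grip":1,"tx":0,"ty":-80,"tz":0,"twist":0},{"grip":1,"tx":0,"ty":-80,"tz":0,"twist":0}]'
python3 - <<'E'
from h import *
st();trays(("wrist","scene"),(.469,.161),.022)
goto(*lw(10,0),.10);fronts((.02,))
E
```

```text
clock: 20.25
ee_pos: [0.4519, 0.1626, 0.2622]
eef_rot: [-90.0, -0.1, -11.0]
ft_force: [-0.9, 0.4, -0.4]
grip_width: 0.0354
t 20.25 tip [0.4522 0.1626 0.0962] loc [-110.  211.] rot [-89.97  -0.1  -10.99] F [-0.9  0.4 -0.4] w 35.4
wrist tray [0.4702 0.1603 0.0696] coaster 7508
((472.88775634765625, 158.81155395507812), (59.9630012512207, 60.017276763916016), 78.86917877197266) z 0.0219 slope [ 0.006 -0.001  0.022]
scene tray [0.4691 0.1606 0.0696] coaster 661
((471.2887268066406, 158.40750122070312), (63.560890197753906, 61.19111251831055), 78.95413970947266) z 0.0225 slope [-0.001  0.007  0.022]
tx ty tz [ 120.7   -5.2 -210.8]
side 0.02 73 [-16.1 -15.2 -13. ] face 1 [4.1 4.1]
scene 0.02 376 [-29.6 -29.  -27.6] face 40 [-29.8 -28.5]
```

Coaster_2 lies flat on the dealt one, 3 mm off the tray centre. Now coaster_3, whose top is at z = 0.020.

```bash
python3 -m inch '[{"grip":1,"tx":12,"ty":-5,"tz":-20,"twist":0},{"grip":1,"tx":35,"ty":-5,"tz":-60,"twist":0},{"grip":1,"tx":58,"ty":-5,"tz":-100,"twist":0},{"grip":1,"tx":80,"ty":-5,"tz":-140,"twist":0},{"grip":1,"tx":103,"ty":-5,"tz":-180,"twist":0},{"grip":1,"tx":120.7,"ty":-5,"tz":-211,"twist":0},{"grip":1,"tx":120.7,"ty":5,"tz":-211,"twist":0},{"grip":1,"tx":120.7,"ty":40,"tz":-211,"twist":0},{"grip":1,"tx":120.7,"ty":40,"tz":-211,"twist":0},{"grip":1,"tx":120.7,"ty":40,"tz":-211,"twist":0},{"grip":1,"tx":120.7,"ty":40,"tz":-211,"twist":0}]'
python3 - <<'E'
from h import *
st();goto(*lw(10,0),.0205)
E
```

```text
clock: 21.55
ee_pos: [0.5305, -0.0671, 0.2225]
eef_rot: [-90.0, -0.1, -10.9]
ft_force: [-0.2, -0.3, -0.6]
grip_width: 0.0004
t 21.55 tip [ 0.5308 -0.0672  0.0565] loc [10.9  0.4] rot [-9.001e+01 -8.000e-02 -1.094e+01] F [-0.2 -0.3 -0.6] w 0.4
tx ty tz [-0.9 36.  -0.4]
```

```bash
python3 -m inch '[{"grip":1,"tx":-0.5,"ty":20,"tz":-0.4,"twist":0},{"grip":1,"tx":-0.5,"ty":32,"tz":-0.4,"twist":0},{"grip":1,"tx":-0.5,"ty":35,"tz":-0.4,"twist":0},{"grip":1,"tx":-0.5,"ty":36,"tz":-0.4,"twist":0},{"grip":1,"tx":-0.5,"ty":36.5,"tz":-0.4,"twist":0},{"grip":1,"tx":-0.5,"ty":36.5,"tz":-0.4,"twist":0},{"grip":1,"tx":-0.5,"ty":36.5,"tz":-0.4,"twist":0}]'
python3 -c "from h import *;st()"
```

```text
clock: 22.25
ee_pos: [0.5302, -0.0678, 0.1864]
eef_rot: [-90.0, -0.1, -11.0]
ft_force: [-0.7, 0.5, 7.0]
grip_width: 0.0004
t 22.25 tip [ 0.5305 -0.068   0.0204] loc [10.8 -0.4] rot [-90.02  -0.12 -10.98] F [-0.7  0.5  7. ] w 0.4
```

```bash
python3 -m inch '[{"grip":1,"tx":-2,"ty":0,"tz":0,"twist":0},{"grip":1,"tx":-5,"ty":0,"tz":0,"twist":0},{"grip":1,"tx":-9,"ty":0,"tz":0,"twist":0},{"grip":1,"tx":-13,"ty":0,"tz":0,"twist":0},{"grip":1,"tx":-17,"ty":0,"tz":0,"twist":0},{"grip":1,"tx":-21,"ty":0,"tz":0,"twist":0},{"grip":1,"tx":-25,"ty":0,"tz":0,"twist":0},{"grip":1,"tx":-25,"ty":0,"tz":0,"twist":0}]'
python3 - <<'E'
from h import *
st();fronts((.02,))
goto(*lw(-44,0),.055)
E
```

```text
clock: 23.05
ee_pos: [0.5055, -0.0631, 0.1864]
eef_rot: [-90.0, -0.1, -11.0]
ft_force: [-1.7, -1.6, 8.1]
grip_width: 0.0006
t 23.05 tip [ 0.5059 -0.0633  0.0204] loc [-14.3  -0.5] rot [-90.03  -0.15 -10.98] F [-1.7 -1.6  8.1] w 0.6
side 0.02 190 [-53.4 -53.1 -51. ] face 21 [-53.4 -52.7]
scene 0.02 437 [-53.6 -52.7 -51.2] face 34 [-53.5 -52.1]
tx ty tz [-29.7 -34.7   0.5]
```

```bash
python3 -m inch '[{"grip":1,"tx":0,"ty":-10,"tz":0,"twist":0},{"grip":1,"tx":0,"ty":-40,"tz":0,"twist":0},{"grip":0,"tx":-29.2,"ty":-40,"tz":0.5,"twist":0},{"grip":0,"tx":-29.2,"ty":-40,"tz":0.5,"twist":0},{"grip":0,"tx":-29.2,"ty":-40,"tz":0.5,"twist":0},{"grip":0,"tx":-29.2,"ty":-40,"tz":0.5,"twist":0},{"grip":0,"tx":-29.2,"ty":-40,"tz":0.5,"twist":0},{"grip":0,"tx":-29.2,"ty":-40,"tz":0.5,"twist":0},{"grip":0,"tx":-29.2,"ty":-40,"tz":0.5,"twist":0},{"grip":0,"tx":-29.2,"ty":-40,"tz":0.5,"twist":0},{"grip":0,"tx":-29.2,"ty":-40,"tz":0.5,"twist":0},{"grip":0,"tx":-29.2,"ty":-40,"tz":0.5,"twist":0},{"grip":0,"tx":-29.2,"ty":-40,"tz":0.5,"twist":0},{"grip":0,"tx":-29.2,"ty":-40,"tz":0.5,"twist":0}]'
python3 - <<'E'
from h import *
st();goto(*lw(-43.5,0),.0132)
P=fronts((.02,),("wrist",))
W=cloud(P).reshape(-1,3);W=W[np.isfinite(W[:,0])];L=loc(W);m=(abs(L[:,0]+45)<12)&(abs(L[:,1])<60)&(W[:,2]>.015)&(W[:,2]<.023);print(m.sum(),L[m].min(0),L[m].max(0))
E
```

```text
clock: 24.55
ee_pos: [0.4766, -0.0571, 0.2249]
eef_rot: [-90.0, 0.0, -11.0]
ft_force: [-0.2, -0.8, 0.2]
grip_width: 0.0882
t 24.55 tip [ 0.4766 -0.0571  0.0589] loc [-44.2   0. ] rot [-90.     0.   -10.99] F [-0.2 -0.8  0.2] w 88.2
tx ty tz [ 0.7 45.7 -0. ]
wrist 0.02 9421 [-51.9 -51.1 -47.4] face 293 [-51.8 -51.4]
3799 [-51.90723506 -30.52683671] [-33.00463743  29.56601847]
```

```bash
python3 -m inch '[{"grip":0,"tx":1,"ty":25,"tz":0,"twist":0},{"grip":0,"tx":1,"ty":43,"tz":0,"twist":0},{"grip":0,"tx":1,"ty":45.7,"tz":0,"twist":0},{"grip":0,"tx":1,"ty":45.7,"tz":0,"twist":0},{"grip":0.7,"tx":1,"ty":45.7,"tz":0,"twist":0},{"grip":0.7,"tx":1,"ty":45.7,"tz":0,"twist":0},{"grip":0.7,"tx":1,"ty":45.7,"tz":0,"twist":0},{"grip":0.7,"tx":1,"ty":45.7,"tz":0,"twist":0},{"grip":0.7,"tx":1,"ty":45.7,"tz":0,"twist":0},{"grip":0.7,"tx":1,"ty":45.7,"tz":0,"twist":0},{"grip":0.7,"tx":1,"ty":45.7,"tz":0,"twist":0},{"grip":0.7,"tx":1,"ty":45.7,"tz":0,"twist":0}]'
python3 -c "from h import *;st()"
python3 -m inch '[{"grip":0.7,"tx":0,"ty":-4,"tz":0,"twist":0},{"grip":0.7,"tx":0,"ty":-12,"tz":0,"twist":0},{"grip":0.7,"tx":0,"ty":-30,"tz":0,"twist":0},{"grip":0.7,"tx":0,"ty":-60,"tz":0,"twist":0},{"grip":0.7,"tx":0,"ty":-80,"tz":0,"twist":0},{"grip":0.7,"tx":0,"ty":-80,"tz":0,"twist":0},{"grip":0.7,"tx":0,"ty":-80,"tz":0,"twist":0}]'
python3 - <<'E'
from h import *
st();P=cam("side")
W=cloud(P).reshape(-1,3);W=W[np.isfinite(W[:,0])];L=loc(W)
m=(abs(L[:,1])<27)&(L[:,0]<20)&(L[:,0]>-90)
for lo,hi in ((.085,.093),(.093,.105),(.105,.12)):
    k=m&(W[:,2]>lo)&(W[:,2]<hi);print(lo,k.sum(),np.percentile(L[k,0],[0,5,50,95,100]).round(1) if k.any() else '')
X=np.array([.982,-.191])
goto(*(np.array([.518,-.332])-.0193*X),.10)
E
```

```text
clock: 25.8
ee_pos: [0.4776, -0.0572, 0.1794]
eef_rot: [-90.0, -0.0, -11.0]
ft_force: [-0.5, 0.4, 5.1]
grip_width: 0.0593
t 25.8 tip [ 0.4777 -0.0573  0.0134] loc [-43.1   0. ] rot [-9.000e+01 -2.000e-02 -1.099e+01] F [-0.5  0.4  5.1] w 59.3
clock: 26.5
ee_pos: [0.4774, -0.0572, 0.259]
eef_rot: [-90.0, -0.0, -11.0]
ft_force: [0.2, 0.4, -0.8]
grip_width: 0.0594
t 26.5 tip [ 0.4774 -0.0572  0.093 ] loc [-43.4   0. ] rot [-90.    -0.   -10.99] F [ 0.2  0.4 -0.8] w 59.4
0.085 6 [-53.7 -53.6 -52.8  -0.7   5.3]
0.093 137 [-55.2 -53.3 -12.7   4.1   7.1]
0.105 0 
tx ty tz [  73.3   -7.7 -262.1]
```

```bash
python3 -m inch '[{"grip":0.7,"tx":5,"ty":-8,"tz":-20,"twist":0},{"grip":0.7,"tx":15,"ty":-8,"tz":-60,"twist":0},{"grip":0.7,"tx":28,"ty":-8,"tz":-105,"twist":0},{"grip":0.7,"tx":42,"ty":-8,"tz":-150,"twist":0},{"grip":0.7,"tx":56,"ty":-8,"tz":-195,"twist":0},{"grip":0.7,"tx":68,"ty":-8,"tz":-240,"twist":0},{"grip":0.7,"tx":73.3,"ty":-8,"tz":-262,"twist":0},{"grip":0.7,"tx":73.3,"ty":20,"tz":-262,"twist":0},{"grip":0.7,"tx":73.3,"ty":50,"tz":-262,"twist":0},{"grip":0.7,"tx":73.3,"ty":62,"tz":-262,"twist":0},{"grip":0.7,"tx":73.3,"ty":62,"tz":-262,"twist":0},{"grip":0.7,"tx":73.3,"ty":62,"tz":-262,"twist":0},{"grip":0.7,"tx":73.3,"ty":62,"tz":-262,"twist":0}]';python3 - <<'E'
from h import *
st()
X=np.array([.982,-.191])
goto(*(np.array([.518,-.332])-.0193*X),.0158)
E
```

```text
clock: 27.85
ee_pos: [0.4999, -0.3285, 0.1986]
eef_rot: [-90.1, -0.1, -11.0]
ft_force: [1.0, 0.1, 0.1]
grip_width: 0.0595
t 27.85 tip [ 0.5002 -0.3288  0.0326] loc [  30.8 -262.2] rot [-90.07  -0.11 -10.97] F [1.  0.1 0.1] w 59.5
tx ty tz [-1.3 16.8  0.3]
```

```bash
python3 -m inch '[{"grip":0.7,"tx":-1,"ty":8,"tz":0,"twist":0},{"grip":0.7,"tx":-1,"ty":13,"tz":0,"twist":0},{"grip":0.7,"tx":-1,"ty":15.5,"tz":0,"twist":0},{"grip":0.7,"tx":-1,"ty":16.2,"tz":0,"twist":0},{"grip":0.7,"tx":-1,"ty":16.2,"tz":0,"twist":0}]'
python3 -c "from h import *;st()"
```

```text
clock: 28.35
ee_pos: [0.4988, -0.3284, 0.1816]
eef_rot: [-90.0, -0.1, -11.0]
ft_force: [-0.7, 0.1, 5.5]
grip_width: 0.0592
t 28.35 tip [ 0.4989 -0.3285  0.0156] loc [  29.5 -262.2] rot [-9.004e+01 -6.000e-02 -1.098e+01] F [-0.7  0.1  5.5] w 59.2
```

```bash
python3 -m inch '[{"grip":0.7,"tx":0,"ty":-0.3,"tz":0,"twist":0},{"grip":0.26,"tx":0,"ty":-0.3,"tz":0,"twist":0},{"grip":0.26,"tx":0,"ty":-0.3,"tz":0,"twist":0},{"grip":0.26,"tx":0,"ty":-0.3,"tz":0,"twist":0},{"grip":0.26,"tx":0,"ty":-0.3,"tz":0,"twist":0},{"grip":0.26,"tx":0,"ty":-0.3,"tz":0,"twist":0},{"grip":0.26,"tx":0,"ty":-5,"tz":0,"twist":0},{"grip":0.26,"tx":0,"ty":-15,"tz":0,"twist":0},{"grip":0.26,"tx":0,"ty":-50,"tz":0,"twist":0},{"grip":0.26,"tx":0,"ty":-100,"tz":0,"twist":0},{"grip":0.26,"tx":0,"ty":-120,"tz":0,"twist":0},{"grip":0.26,"tx":0,"ty":-120,"tz":0,"twist":0},{"grip":0.26,"tx":0,"ty":-120,"tz":0,"twist":0}]'
python3 - <<'E'
from h import *
st();trays(("wrist","scene"),(.516,-.3318),.022)
trays(("scene","side"),(.469,.161),.022)
P=cam("side");save(P,"end")
W=cloud(P).reshape(-1,3)
P=cam("scene");save(P,"end2")
E
```

```text
clock: 29.65
ee_pos: [0.4984, -0.328, 0.3009]
eef_rot: [-90.0, 0.0, -11.0]
ft_force: [0.2, 0.4, -0.2]
grip_width: 0.0652
t 29.65 tip [ 0.4984 -0.328   0.1349] loc [  28.9 -261.8] rot [-9.000e+01  1.000e-02 -1.099e+01] F [ 0.2  0.4 -0.2] w 65.2
wrist tray [ 0.5165 -0.3319  0.0699] coaster 5938
((519.6939086914062, -332.34075927734375), (59.9461669921875, 60.024837493896484), 78.28296661376953) z 0.0218 slope [ 0.004 -0.001  0.022]
scene tray [ 0.5151 -0.3314  0.0699] coaster 1213
((518.1804809570312, -331.8241882324219), (60.5849494934082, 62.80630874633789), 78.43781280517578) z 0.0224 slope [0.006 0.002 0.022]
scene tray [0.4693 0.1608 0.0696] coaster 667
((471.4743347167969, 158.50796508789062), (62.77790451049805, 59.875022888183594), 78.22454071044922) z 0.0224 slope [0.005 0.006 0.022]
side tray [0.4689 0.1611 0.07  ] coaster 754
((471.53509521484375, 160.32498168945312), (61.876129150390625, 59.77751541137695), 78.39412689208984) z 0.0214 slope [ 0.004 -0.004  0.021]
```

View pics/end2.png

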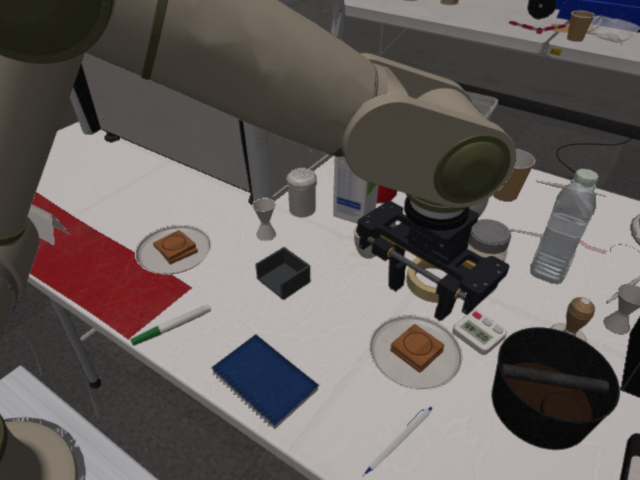

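The final picture shows a flat pile of two in each tray (pixels 175,245 and 417,347) and an empty dispenser. The jigger and shaker are where they were, the cup is mostly hidden behind the gripper, and the gripper is clear of everything.

```bash
python3 -c "
from workcell import *
print(hand_in())"
```

```text
the job is handed in; nothing more can be done
None
```

I dealt the three remaining coasters in order, top one first: to tray_2, then tray_1, then tray_2. The job was handed in at about 30 s of the 69 s allowed. Each coaster was drawn about 25 mm forward with a press of roughly 7–10 N (about 15 N for a moment on the first), then gripped by its sides, carried over and let go.

Last checks from camera depth:
- **tray_1:** the upper coaster lies about 1–3 mm from the tray centre. It is also about 3–4 mm from the dealt coaster beneath it, going by where that one lay at the start.
- **tray_2:** the upper coaster lies about 3 mm from the tray centre and about 1 mm from the lower one.
- **Flatness:** both pile tops are flat to better than 0.01 rad and 22 mm above the table, as two coasters on the tray floor should be.
- **Bystanders:** the jigger and the shaker look unmoved in the last picture. The cup was mostly hidden behind the gripper there, so I did not confirm it, but the gripper never went near it.

The cameras disagreed by 1–2 mm on the trays and piles, well inside the tolerances. One early move command was refused because its rows left out some values. It moved nothing, and I sent it again complete.

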